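Pack the craft caddy and lock its carry handle

TASK

Pack the craft caddy for carrying: first fold its half-raised handle fully down, then lift every tape roll off its spindle and lay it flat in the bay on the side the handle folds to, and stand every squeeze bottle (the ones with nozzles) upright on the floor of the other bay. Only when all is loaded, swing the handle up until it snaps home upright and stays. Leave everything else on the table where it is.

Things in the scene. Friction and masses are not known exactly. Their poses are not given: they have to be found in the camera images.
- caddy: Grey open caddy, fixed, 180 (its x) by 260 (its y) mm, 50 mm high; origin: centre of its underside, z up. Floor 6 mm thick; walls and divider 5 mm thick, 50 mm high. The divider runs along y at x = 0: roll bay at x -85 to -2.5 mm (the side the handle folds to), bottle bay at x 2.5 to 85 mm, each 250 mm long inside.
- handle (a joint): Black U-shaped carry handle, hinged outside the caddy's end walls about the caddy's y axis; angle q in rad. 0: folded fully down, arms level, bar 150 mm to the caddy's -x side, 44 mm above the cloth. pi/2: upright, bar 194 mm high over the divider, on the end stop in its snap detent.
- handle_grip (a point): Middle of the grip bar, on its axis, at caddy x = -150 cos q, y = 0, z = 44 + 150 sin q mm. The bar runs along the caddy's y: black rubber grip 22 mm diameter, 120 mm long, 14 mm diameter beyond it; 284 mm over the arms. The round bar turns in a pinch from above.
- handle_hinge (a point): Middle of the hinge axis, 44 mm above the cloth. Friction of about 0.18 Nm holds the handle wherever it is left below 1 rad. From about 1.1 rad a sprung detent pushes back (up to about 1 Nm in all), from about 1.4 rad it pulls towards the upright stop; past about 1.45 rad the handle snaps home by itself and is held. Let go short of that, it stays out or creeps back.
- holder: Twin tape holder, fixed: dark wooden block 80 (its x) by 170 (its y) mm, 20 mm high, with two upright steel spindles, 28 mm diameter, at y = -45 and +45 mm, their tops 75 mm above the cloth. Origin: centre of the block's underside; z up.
- roll0: Roll of buff masking tape, a ring 60 mm outside, 38 mm bore, 34 mm high, about 80 g, origin at the centre of its underside, z along its axis. Starts flat on the holder's block over the spindle at holder y = -45 mm. May be absent.
- roll1: Roll of buff masking tape, a ring 60 mm outside, 38 mm bore, 34 mm high, about 80 g, origin at the centre of its underside, z along its axis. Starts flat on the holder's block over the spindle at holder y = +45 mm. May be absent.
- bottle0: White squeeze paint bottle standing on the cloth: straight body 50 mm diameter and 76 mm high, then a grey collar and short tapered nozzle to 106 mm in all; about 140 g, most of it in the bottom (little paint left). Origin: centre of its underside, z up to the nozzle. May be absent (all four are alike; 3 or 4 are there).
- bottle1: White squeeze paint bottle standing on the cloth: straight body 50 mm diameter and 76 mm high, then a grey collar and short tapered nozzle to 106 mm in all; about 140 g, most of it in the bottom (little paint left). Origin: centre of its underside, z up to the nozzle. May be absent (all four are alike; 3 or 4 are there).
- bottle2: White squeeze paint bottle standing on the cloth: straight body 50 mm diameter and 76 mm high, then a grey collar and short tapered nozzle to 106 mm in all; about 140 g, most of it in the bottom (little paint left). Origin: centre of its underside, z up to the nozzle. May be absent (all four are alike; 3 or 4 are there).
- bottle3: White squeeze paint bottle standing on the cloth: straight body 50 mm diameter and 76 mm high, then a grey collar and short tapered nozzle to 106 mm in all; about 140 g, most of it in the bottom (little paint left). Origin: centre of its underside, z up to the nozzle. May be absent (all four are alike; 3 or 4 are there).
- panel_a: Bare metal relief picture panel 100 x 130 x 4 mm lying on the cloth; origin at the centre of its underside. Bystander: leave it.
- glue_pot: Squat white glue jar with a flat grey lid, 60 mm diameter, 75 mm high (no nozzle); origin at the centre of its underside. Bystander: leave it.
- water_cup: White ceramic cup, 76 mm wide, 90 mm high; origin at the centre of its underside. Bystander: leave it.
- glue_stick: Standing black glue stick, 28 mm diameter, 90 mm high; origin at the centre of its underside. Bystander: leave it.
There are look-alikes about, which are no part of the job. Leave any red or yellow look-alike of the bottle3 alone.

How it is judged:
On the way, in this order (a step that is already met when the one before it is completed fails the run):
1. the handle is folded fully down (value of joint handle below 0.1 rad), for 0.2 s.
2. all rolls and bottles lie or stand in their bays, the handle still folded down (x of bottle0 in the frame of caddy between 0.005 and 0.085 m and y of bottle0 in the frame of caddy between -0.125 and 0.125 m and z of each of bottle0, bottle1, bottle2, bottle3, roll0, roll1 in the frame of caddy below 0.016 m and angle between each of bottle0, bottle1, bottle2, bottle3, roll0, roll1's own z axis and vertical below 0.2 rad and x of bottle1 in the frame of caddy between 0.005 and 0.085 m and y of bottle1 in the frame of caddy between -0.125 and 0.125 m and x of bottle2 in the frame of caddy between 0.005 and 0.085 m and y of bottle2 in the frame of caddy between -0.125 and 0.125 m and x of bottle3 in the frame of caddy between 0.005 and 0.085 m and y of bottle3 in the frame of caddy between -0.125 and 0.125 m and x of roll0 in the frame of caddy between -0.085 and -0.005 m and y of roll0 in the frame of caddy between -0.125 and 0.125 m and x of roll1 in the frame of caddy between -0.085 and -0.005 m and y of roll1 in the frame of caddy between -0.125 and 0.125 m and value of joint handle below 0.3 rad), for 0.2 s.
3. the handle is home in its upright detent (value of joint handle above 1.53 rad), for 0.2 s.
At the end, for the whole second after the job is handed in: Handle within 0.04 rad of its upright stop; every roll present flat in the roll bay and every bottle present upright in the bottle bay, on the floor (within 10 mm) and within 0.2 rad of upright, at rest (x of bottle0 in the frame of caddy between 0.005 and 0.085 m and y of bottle0 in the frame of caddy between -0.125 and 0.125 m and z of each of bottle0, bottle1, bottle2, bottle3, roll0, roll1 in the frame of caddy below 0.016 m and angle between each of bottle0, bottle1, bottle2, bottle3, roll0, roll1's own z axis and vertical below 0.2 rad and x of bottle1 in the frame of caddy between 0.005 and 0.085 m and y of bottle1 in the frame of caddy between -0.125 and 0.125 m and x of bottle2 in the frame of caddy between 0.005 and 0.085 m and y of bottle2 in the frame of caddy between -0.125 and 0.125 m and x of bottle3 in the frame of caddy between 0.005 and 0.085 m and y of bottle3 in the frame of caddy between -0.125 and 0.125 m and x of roll0 in the frame of caddy between -0.085 and -0.005 m and y of roll0 in the frame of caddy between -0.125 and 0.125 m and x of roll1 in the frame of caddy between -0.085 and -0.005 m and y of roll1 in the frame of caddy between -0.125 and 0.125 m and linear speed of each of bottle0, bottle1, bottle2, bottle3, roll0, roll1 below 0.03 m/s and value of joint handle above 1.53 rad); the robot touches nothing.
It fails at once if a bystander is moved more than 60 mm (distance of any of panel_a, glue_pot, water_cup, glue_stick from where it was at the start of the episode above 0.06 m).
Of roll0, roll1 only 1 to 2 are there at a start; the rules pass over those that are not, and their reading is None.
Of bottle0, bottle1, bottle2, bottle3 only 3 to 4 are there at a start; the rules pass over those that are not, and their reading is None.
At some moment in a run one of bottle0, bottle1, bottle2, bottle3, roll0, roll1 may be knocked a few centimetres aside while the robot is not near it.
It also fails if it takes over 210 s, if anything falls off the work surface, if the arm or the gripper's body presses on something with over 40 N, if the wrist force passes 120 N, or if a joint passes its speed limit or range.

ROBOT

A 6-joint arm with a two-finger parallel gripper is mounted at the origin on the work surface. World frame = base frame: x ahead of the robot, y to its left, z up, the work surface at z = 0. Lengths are in m, angles in rad, forces in N, time in s.
With the tool pointing down it reaches from about 0.35 to 0.925 m from the base axis. Payload 6.4 kg.
Tool frame: the origin (TCP) lies midway between the tips of the shut fingers; the grasp point (between the pads) lies 19 mm behind it; z points along the fingers, y is the line along which they close (so a half turn about z gives the same grasp; the last joint's range is limited). The gripper opens to 85 mm and grips with 20 to 120 N. Pads are 22 mm wide; open, the fingers measure 114 mm over their backs; the gripper's body (76 mm by 85 mm) begins 54 mm behind the grasp point. The pads swing forward as they close: fully open they stand 13 mm farther back than shut.
Start: joints at [-1.46, 0.245, 1.558, -0, 1.339, -0.174], TCP at [0.183, -0.624, 0.231] pointing down, gripper open.
Joint ranges: [-3.13, 3.13], [-1.02, 2.26], [0.13, 2.54], [-0.95, 4.09], [0.21, 2.88], [-2.74, 2.74]. Speed limits (rad/s): [2.57, 2.57, 3.14, 3.14, 3.14, 3.14].

INTERFACE

Orientations are given as a 3x3 rotation matrix whose columns are the frame's x, y, z axes.
In Python, from workcell import arm, vision, nets gives the robot as it stands.
- The arm moves only by the shell command python3 -m creep 'ROWS'. ROWS is JSON, a list of rows, each a list of 7 numbers: the turn, a rotation vector about the tool's x, y, z in units of 6 degrees (1.0 is 6 degrees), then the shift along the tool's x, y, z in units of 40 mm (1.0 is 40 mm), then the opening, from 0 (shut) to 1 (fully open). In form: [[wx, wy, wz, tx, ty, tz, claw], ...]. A call has 1 to 12 rows; each row is the pose to reach, as a shift and turn from the pose commanded when the call began, along the tool's axes at that moment; what a row does not reach only later rows make up. A row lasts 1/10 s, in which the tool goes at most 50 mm and 8.59 degrees, less where a joint would pass 70% of its speed; a pose out of reach is approached as far as the arm can. A call with a gripper value outside its range is refused whole. The fingers move at their own pace and stop on an object; the grip force is fixed at half the most. Time passes only in rows, so rows that repeat a pose let the fingers close. It gives the time, the measured TCP pose, the force, the opening and the grip force at its end, in the units of the state.
- arm.get_obs(): the state, without advancing time (a new reading comes with each control period).
- vision.snapshot(name): name is "side" or "top"; returns the picture (480x640x3 uint8, blue, green, red); there is no depth.
- vision.calibration(name): a dict with "fx", "fy", "cx", "cy" (pixels), "position" and "rotation" of the camera in the world. Camera axes: x right, y down, z forward; pixel columns grow to the right and rows downward; lengths in m; the calibration is good to about 2 mm. A picture is of the moment at which its call begins. calibration takes no time and is no camera call.
- arm.job_done(): hands the job in; it is judged then, once.
Trained networks look in the newest picture that a camera, given by its name, has taken for a name from the list of things; names that differ only in an ending like _2 or _b are one class to them, and where a whole thing is asked for, a point or a joint stands for the part that bears it (a point fixed in the world has none). Each returns a list of dicts, best first, with "score" (0 to 1); they miss things now and then, are a little off and sometimes report something else, mostly with a low value. They report only what shows in the picture. A call takes as long as a camera call. They do not tell look-alikes from the thing itself.
- nets.outline_of(camera, thing): "region" (480x640 bool, what is visible of it) and "bbox" ([left, top, right, bottom] in pixels, round what is visible of it).
The state is a dict: "t": time; "qpos": joint angles; "joint_velocities": joint speeds; "effort": joint torques, N m; "eef_pos": TCP position; "ee_rot": TCP orientation; "wrist_force": force on the tool from outside, world axes, zero at the start; "moment": the same for the moment, N m; "gripper_width": finger opening in m; "finger_force": force on a finger pad.
Only numpy, scipy, OpenCV 4.12 (cv2) and the standard library are available. Lean on these libraries where they do the work, as an engineer would, in place of code of your own. Each camera call takes 0.05 s, during which the arm holds its last target. There are 200 camera calls.

## Working session

There is one attempt and no reset: what is moved stays moved. The work goes in short steps, Python scripts to look and compute and a shell command to move; the robot and the scene stay as the last step left them, time stands still between calls to the robot, and variables do not carry over. Pictures are saved under pics/ and viewed, at most 14 in all, crops included, and the job is handed in when it is done.

```bash
ls; mkdir -p pics
python3 - <<'E'
from workcell import arm, vision, nets
import cv2, numpy as np
for n in ("top","side"):
    cv2.imwrite(f"pics/{n}0.png",vision.snapshot(n))
    c=vision.calibration(n); print(n,{k:np.round(v,4).tolist() for k,v in c.items()})
    for t in ("caddy","handle","holder","roll0","bottle0","panel_a","glue_pot","water_cup","glue_stick"):
        print(t,[(round(d["score"],2),np.round(d["bbox"]).tolist()) for d in nets.outline_of(n,t)])
o=arm.get_obs();print(o["t"],o["eef_pos"],o["ee_rot"],o["gripper_width"])
E
```

```text
pics
top {'fx': 601.649, 'fy': 601.649, 'cx': 318.8385, 'cy': 244.5537, 'position': [0.4296, 0.0088, 1.1041], 'rotation': [[-0.0151, -0.9908, 0.1344], [-0.9998, 0.0171, 0.0139], [-0.0161, -0.1342, -0.9908]]}
caddy [(0.85, [121.0, 185.0, 313.0, 309.0])]
handle [(0.86, [118.0, 216.0, 311.0, 304.0])]
holder [(0.9, [412.0, 217.0, 510.0, 276.0]), (0.31, [318.0, 177.0, 334.0, 198.0])]
roll0 [(0.8, [422.0, 222.0, 459.0, 258.0]), (0.41, [413.0, 213.0, 512.0, 277.0])]
bottle0 [(0.98, [426.0, 299.0, 465.0, 329.0]), (0.95, [378.0, 291.0, 412.0, 316.0]), (0.93, [481.0, 305.0, 521.0, 337.0]), (0.84, [481.0, 371.0, 521.0, 399.0]), (0.78, [359.0, 229.0, 385.0, 266.0]), (0.66, [420.0, 222.0, 458.0, 258.0]), (0.6, [474.0, 170.0, 517.0, 209.0])]
panel_a [(0.71, [121.0, 184.0, 311.0, 310.0]), (0.69, [310.0, 112.0, 387.0, 172.0])]
glue_pot [(0.77, [423.0, 154.0, 458.0, 194.0]), (0.45, [120.0, 214.0, 309.0, 307.0])]
water_cup [(0.69, [318.0, 342.0, 364.0, 384.0]), (0.31, [311.0, 112.0, 387.0, 173.0])]
glue_stick [(0.7, [318.0, 175.0, 335.0, 199.0])]
side {'fx': 490.109, 'fy': 490.109, 'cx': 319.8064, 'cy
[... 349 characters left out ...]
 350.0, 210.0])]
bottle0 [(0.91, [310.0, 152.0, 329.0, 190.0]), (0.81, [394.0, 168.0, 411.0, 205.0]), (0.77, [429.0, 170.0, 452.0, 206.0]), (0.67, [362.0, 199.0, 388.0, 240.0]), (0.63, [317.0, 198.0, 342.0, 239.0]), (0.62, [380.0, 181.0, 398.0, 220.0])]
panel_a [(0.88, [218.0, 214.0, 271.0, 246.0])]
glue_pot [(0.85, [285.0, 173.0, 311.0, 206.0])]
water_cup [(0.77, [394.0, 228.0, 432.0, 274.0]), (0.16, [242.0, 214.0, 366.0, 338.0])]
glue_stick [(0.74, [272.0, 216.0, 284.0, 250.0])]
1.0 [ 0.1826119  -0.62384318  0.23130639] [[ 9.59722157e-01  2.80950852e-01 -4.37335563e-06]
 [ 2.80950852e-01 -9.59722157e-01 -3.38887207e-05]
 [-1.37182712e-05  3.12950582e-05 -9.99999999e-01]] 0.0854934349935622
```

View pics/top0.png

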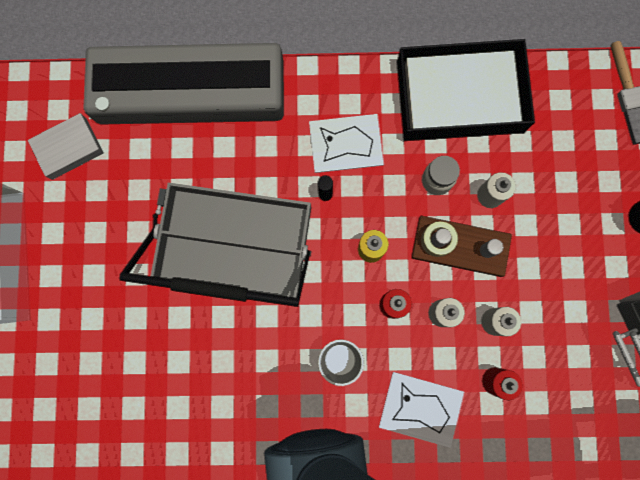

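View pics/side0.png

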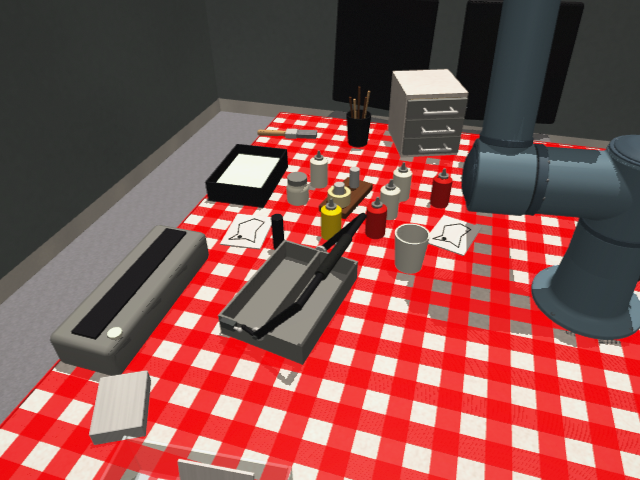

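The white nozzled bottles are at top px (499,188), (449,312) and (504,320). Look-alikes are red at (396,303) and (503,383) and yellow at (373,243). There is one roll at (440,238), and the second spindle at (490,247) is empty. The caddy spans about (155–311, 184–300), with its handle bar on the robot side. Next I'll confirm the bottles in an enlarged crop and look closely at the caddy.

Run:
```python
import cv2
im=cv2.imread("pics/top0.png")
cv2.imwrite("pics/cad.png",cv2.resize(im[175:315,110:320],None,fx=3.8,fy=3.8,interpolation=cv2.INTER_CUBIC))
cv2.imwrite("pics/bot.png",cv2.resize(im[145:410,340:540],None,fx=2.2,fy=2.2,interpolation=cv2.INTER_CUBIC))
```

```text
(no output)
```

View pics/cad.png

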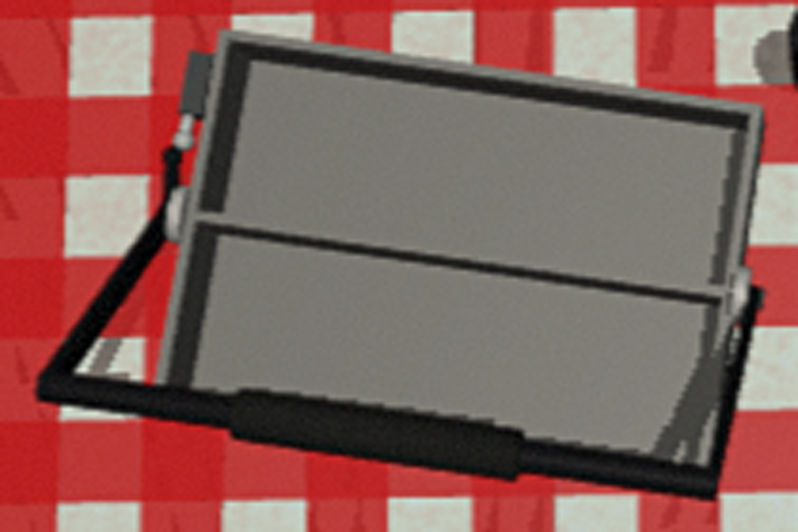

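View pics/bot.png

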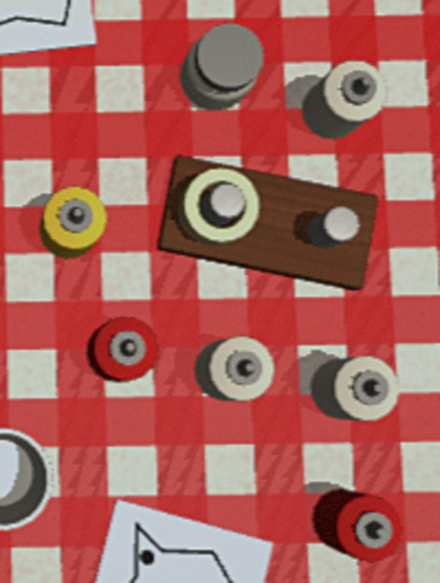

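The crop shows three white nozzled bottles (crop (240,368), (365,388) and (345,98)), one roll on the left spindle, and the red and yellow look-alikes, which I will leave alone. The caddy rim corners are at crop (222,35) and (760,110), the divider ends at (190,218) and (738,296), and the bar's grip centre at (378,434).

```bash
cat > h.py <<'E'
from workcell import arm, vision, nets
import cv2, numpy as np
from scipy.optimize import least_squares
C={n:vision.calibration(n) for n in("top","side")}
def proj(P,n="top"):
    c=C[n]; q=(np.atleast_2d(P)-c["position"])@np.array(c["rotation"])
    return np.c_[c["fx"]*q[:,0]/q[:,2]+c["cx"],c["fy"]*q[:,1]/q[:,2]+c["cy"]]
def back(u,v,z,n="top"):
    c=C[n]; d=np.array(c["rotation"])@[(u-c["cx"])/c["fx"],(v-c["cy"])/c["fy"],1]
    p=np.array(c["position"]); return p+d*(z-p[2])/d[2]
a=np.linspace(0,2*np.pi,60)
def ring(r,z): return np.c_[r*np.cos(a),r*np.sin(a),0*a+z]
SH={"bottle":np.r_[ring(.025,0),ring(.025,.076),ring(.004,.106)],"roll":np.r_[ring(.03,0),ring(.03,.034)]}
def bb(P,n): q=proj(P,n); return np.r_[q.min(0),q.max(0)]
def fit(shape,boxes,z=0):   # boxes: {cam: bbox}
    def f(p): return np.concatenate([bb(SH[shape]+[p[0],p[1],z],n)-b for n,b in boxes.items()])
    b=boxes["top"]; s=least_squares(f,back((b[0]+b[2])/2,(b[1]+b[3])/2,.04+z)[:2],loss="soft_l1")
    return s.x,np.sqrt(np.mean(f(s.x)**2))
def caddyT(p):
    c,s=np.cos(p[2]),np.sin(p[2]); return lambda P:np.c_[np.atleast_2d(P)@np.array([[c,s,0],[-s,c,0],[0,0,1]])+[p[0],p[1],0]]
def go(dx,dy,z):  # shift from present TCP to world point, in creep units along tool axes
    o=arm.get_obs(); R=np.array(o["ee_rot"]); return (R.T@(np.array([dx,dy,z])-o["eef_pos"])/.04).round(2)
E
python3 - <<'E'
from h import *
px=np.array([[222,35],[760,110],[190,218],[738,296],[378,434],[42,388],[715,482]])/3.8+[110,175]
def f(p):
    T=caddyT(p); b=lambda y:[-.15*np.cos(p[3]),y,.044+.15*np.sin(p[3])]
    return (proj(T(np.array([[.09,.13,.05],[.09,-.13,.05],[0,.13,.05],[0,-.13,.05],b(0),b(.137),b(-.137)])))-px).ravel()
s=least_squares(f,[.5,.2,0,.7]); print("caddy x y yaw q",s.x.round(4),f(s.x).round(1))
T=caddyT(s.x)
print(T([[-.15*np.cos(s.x[3]),0,.044+.15*np.sin(s.x[3])],[0.044,0,0],[-.044,0,0]]).round(4))
top=[([426,299,465,329]),([481,305,521,337]),([474,170,517,209]),[481,371,521,399],[378,291,412,316],[359,229,385,266]]
side=[[310,152,329,190],[394,168,411,205],[429,170,452,206],[362,199,388,240],[317,198,342,239],[380,181,398,220]]
for t in top:
    r=sorted([(fit("bottle",{"top":t,"side":q})[1],*fit("bottle",{"top":t,"side":q})[0].round(4),q) for q in side])[0]; print(t,r, "top only",fit("bottle",{"top":t})[0].round(4))
print("roll",fit("roll",{"top":[422,222,459,258],"side":[328,188,350,210]},.02),fit("roll",{"top":[422,222,459,258]},.02))
for t,z in (([423,154,458,194],.037),([318,342,364,384],.045),([318,175,335,199],.045)): print(back((t[0]+t[2])/2,(t[1]+t[3])/2,z).round(3))
# spindle tops
for uv in ((229,201),(342,223)): print("spindle",back(340+uv[0]/2.2,145+uv[1]/2.2,.075).round(4))
E
```

```text
caddy x y yaw q [ 0.578   0.1796 -0.1588  0.9306] [-0.6 -0.3  0.7 -0.2 -1.   0.5 -0.9  0.5  0.3  0.   3.1 -0.3 -1.9 -0.1]
[[0.4896 0.1938 0.1643]
 [0.6215 0.1727 0.    ]
 [0.5346 0.1866 0.    ]]
[426, 299, 465, 329] (np.float64(1.423323756467676), np.float64(0.4469), np.float64(-0.1954), [380, 181, 398, 220]) top only [ 0.4468 -0.1956]
[481, 305, 521, 337] (np.float64(2.743220977464303), np.float64(0.4328), np.float64(-0.2908), [394, 168, 411, 205]) top only [ 0.4336 -0.2915]
[474, 170, 517, 209] (np.float64(1.5220007631490353), np.float64(0.6655), np.float64(-0.294), [310, 152, 329, 190]) top only [ 0.668  -0.2952]
[481, 371, 521, 399] (np.float64(2.0932036695259826), np.float64(0.3282), np.float64(-0.2857), [429, 170, 452, 206]) top only [ 0.3272 -0.2856]
[378, 291, 412, 316] (np.float64(1.8101441461878371), np.float64(0.466), np.float64(-0.1072), [362, 199, 388, 240]) top only [ 0.4654 -0.1077]
[359, 229, 385, 266] (np.float64(2.3510362206443185), np.float64(0.5687), np.float64(-0.0724), [317, 198, 342, 239]) top only [ 0.5669 -0.0689]
roll (array([ 0.57867406, -0.19233534]), np.float64(1.265278918789818)) (array([ 0.57849186, -0.19303014]), np.float64(0.07400981929657591))
[ 0.7   -0.199  0.037]
[ 0.366 -0.011  0.045]
[0.678 0.008 0.045]
spindle [ 0.5798 -0.1928  0.075 ]
spindle [ 0.5609 -0.28    0.075 ]
```

```bash
cat >> h.py <<'E'
from scipy.spatial.transform import Rotation as Ro
CX,CY,CA=0.578,0.1796,-0.1588
def cad(x,y,z): return caddyT([CX,CY,CA])([x,y,z])[0]
def plan(yaw_deg,*pts):   # yaw_deg: world angle of tool y (mod 180 -> nearest), tool down
    o=arm.get_obs(); R=np.array(o["ee_rot"]); y=np.radians(yaw_deg)
    ty=np.array([np.cos(y),np.sin(y),0])
    if ty@R[:,1]<0: ty=-ty
    T=np.c_[np.cross(ty,[0,0,-1]),ty,[0,0,-1]]
    w=np.degrees(Ro.from_matrix(R.T@T).as_rotvec())/6
    print("turn",w.round(2),"q",np.round(o["qpos"],2),"t",o["t"])
    for p in pts: print("pt",np.round(p,3),"shift",(R.T@(np.array(p)-o["eef_pos"])/.04).round(2))
E
python3 - <<'E'
from h import *
plan(-9.1,[.4896,.1938,.235],[.4896,.1938,.179])
E
```

```text
turn [  0.     0.   -10.76] q [-1.46  0.25  1.56 -0.    1.34 -0.17] t 1.0
pt [0.49  0.194 0.235] shift [ 13.11 -17.46  -0.09]
pt [0.49  0.194 0.179] shift [ 13.11 -17.46   1.31]
```

```bash
python3 -m creep '[[0,0,-5,6.5,-8.7,0,0],[0,0,-5,6.5,-8.7,0,0],[0,0,-5,6.5,-8.7,0,0],[0,0,-5,6.5,-8.7,0,0],[0,0,-10.76,13.1,-17.46,-0.1,0],[0,0,-10.76,13.1,-17.46,-0.1,0],[0,0,-10.76,13.1,-17.46,-0.1,0],[0,0,-10.76,13.1,-17.46,-0.1,0],[0,0,-10.76,13.1,-17.46,-0.1,0],[0,0,-10.76,13.1,-17.46,-0.1,0],[0,0,-10.76,13.1,-17.46,-0.1,0],[0,0,-10.76,13.1,-17.46,-0.1,0]]'
python3 - <<'E'
from h import *
plan(-9.1,[.4896,.1938,.235],[.4896,.1938,.179])
E
```

```text
t: 2.2
eef_pos: [0.3936, -0.0601, 0.2342]
ee_rot: [[0.159, 0.987, 0.002], [0.987, -0.159, -0.001], [-0.001, 0.002, -1.0]]
wrist_force: [0.8, -0.1, 0.9]
gripper_width: -0.0001
finger_force: 0.0
turn [ 0.02  0.01 -0.01] q [-0.44 -0.4   2.16 -0.    1.38 -0.28] t 2.2
pt [0.49  0.194 0.235] shift [ 6.65  1.36 -0.02]
pt [0.49  0.194 0.179] shift [6.65 1.36 1.38]
```

```bash
python3 -m creep '[[0,0,0,0,0,0,0],[0,0,0,0,0,0,0],[0,0,0,0,0,0,0]]'
python3 - <<'E'
from h import *
plan(-9.1,[.4896,.1938,.235],[.4896,.1938,.179])
E
```

```text
t: 2.5
eef_pos: [0.3931, -0.0628, 0.2337]
ee_rot: [[0.16, 0.987, 0.0], [0.987, -0.16, -0.0], [-0.0, 0.0, -1.0]]
wrist_force: [-0.1, -0.4, 0.2]
gripper_width: -0.0002
finger_force: 0.0
turn [ 0.    0.   -0.02] q [-0.44 -0.4   2.16 -0.    1.38 -0.28] t 2.5
pt [0.49  0.194 0.235] shift [ 6.72  1.36 -0.03]
pt [0.49  0.194 0.179] shift [6.72 1.36 1.37]
```

```bash
python3 -m creep '[[0,0,0,6.72,1.36,0,0],[0,0,0,6.72,1.36,0,0],[0,0,0,6.72,1.36,0,0],[0,0,0,6.72,1.36,0,0],[0,0,0,6.72,1.36,0,0],[0,0,0,6.72,1.36,0,0],[0,0,0,6.72,1.36,0,0],[0,0,0,6.72,1.36,0,0],[0,0,0,6.72,1.36,0,0],[0,0,0,6.72,1.36,0,0]]'
python3 -m creep '[[0,0,0,0,0,0.7,0],[0,0,0,0,0,1.3,0],[0,0,0,0,-0.2,1.65,0],[0,0,0,0,-0.5,2.02,0],[0,0,0,0,-0.75,2.32,0],[0,0,0,0,-0.95,2.62,0],[0,0,0,0,-1.14,2.95,0],[0,0,0,0,-1.28,3.3,0],[0,0,0,0,-1.4,3.65,0],[0,0,0,0,-1.46,4,0],[0,0,0,0,-1.5,4.3,0],[0,0,0,0,-1.5,4.5,0]]'
python3 -m creep '[[0,0,0,0,0,0,0],[0,0,0,0,0,0,0]]'
```

```text
t: 3.5
eef_pos: [0.4897, 0.1932, 0.2338]
ee_rot: [[0.161, 0.987, 0.0], [0.987, -0.161, -0.0], [-0.0, 0.0, -1.0]]
wrist_force: [-0.7, -0.1, -0.1]
gripper_width: 0.0001
finger_force: 0.0
t: 4.7
eef_pos: [0.4301, 0.2042, 0.0534]
ee_rot: [[0.158, 0.987, -0.002], [0.987, -0.158, -0.001], [-0.001, -0.001, -1.0]]
wrist_force: [-20.4, -4.1, 54.1]
gripper_width: -0.0001
finger_force: 27.8
t: 4.9
eef_pos: [0.4297, 0.2042, 0.0545]
ee_rot: [[0.158, 0.987, -0.004], [0.987, -0.158, -0.001], [-0.002, -0.003, -1.0]]
wrist_force: [-9.9, -1.4, 15.9]
gripper_width: -0.0002
finger_force: 7.8
```

```bash
python3 -m creep '[[0,0,0,0,0,-1,0],[0,0,0,0,0,-2,0],[0,0,0,0,0,-3,0.9],[0,0,0,0,0,-3.6,0.9],[0,0,-5,0,0,-3.6,0.9],[0,0,-7,0,0,-3.6,0.9],[0,0,-7,0,0,-3.6,0.9],[0,0,-7,0,0,-3.6,0.9],[0,0,-7,0,0,-3.6,0.9],[0,0,-7,0,0,-3.6,0.9],[0,0,-7,0,0,-3.6,0.9],[0,0,-7,0,0,-3.6,0.9]]'
python3 - <<'E'
from h import *
cv2.imwrite("pics/t1.png",vision.snapshot("top"))
print(nets.outline_of("top","handle")[0]["bbox"])
for d in nets.outline_of("top","roll0")+nets.outline_of("top","bottle0"): print(round(d["score"],2),np.round(d["bbox"]))
plan(80.9,[.579,-.1925,.2],[.579,-.1925,.027])
E
```

```text
t: 6.1
eef_pos: [0.4304, 0.2043, 0.1975]
ee_rot: [[-0.541, 0.841, 0.0], [0.841, 0.541, -0.0], [-0.0, -0.0, -1.0]]
wrist_force: [-0.1, 0.4, -0.4]
gripper_width: 0.0769
finger_force: 0.0Traceback (most recent call last):
  File "<stdin>", line 3, in <module>
IndexError: list index out of range
```

View pics/t1.png

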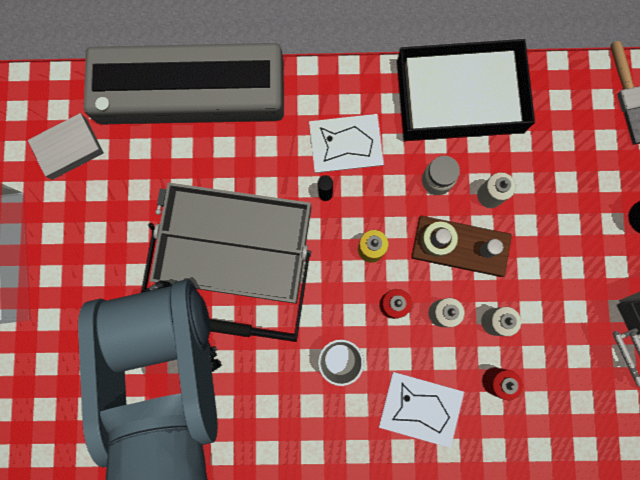

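The handle is folded down: the bar runs from about (215,322) to (295,338), clear of the caddy. The rest of the scene hasn't changed. Next is the roll.

Run:
```python
from h import *
q=back(295,338,.044); print(q, cad(-.15,-.135,.044))
plan(80.9,[.579,-.1925,.2],[.579,-.1925,.027])
```

```text
[0.40986707 0.06775656 0.044     ] [0.40853933 0.07001862 0.044     ]
turn [ 0.    0.   -8.02] q [ 0.2  -0.14  2.02 -0.    1.26 -0.37] t 6.2
pt [ 0.579 -0.192  0.2  ] shift [-10.35  -2.25  -0.06]
pt [ 0.579 -0.192  0.027] shift [-10.35  -2.25   4.27]
```

```bash
python3 -m creep '[[0,0,-8,-10.35,-2.25,0,0.9],[0,0,-8,-10.35,-2.25,0,0.9],[0,0,-8,-10.35,-2.25,0,0.9],[0,0,-8,-10.35,-2.25,0,0.9],[0,0,-8,-10.35,-2.25,0,0.9],[0,0,-8,-10.35,-2.25,0,0.9],[0,0,-8,-10.35,-2.25,0,0.9],[0,0,-8,-10.35,-2.25,0,0.9],[0,0,-8,-10.35,-2.25,0,0.9],[0,0,-8,-10.35,-2.25,0,0.9],[0,0,-8,-10.35,-2.25,0,0.9],[0,0,-8,-10.35,-2.25,0,0.9]]'
python3 - <<'E'
from h import *
plan(80.9,[.579,-.1925,.2],[.579,-.1925,.027])
E
```

```text
t: 7.4
eef_pos: [0.5791, -0.1913, 0.1973]
ee_rot: [[-0.987, 0.158, -0.001], [0.158, 0.987, 0.001], [0.001, 0.001, -1.0]]
wrist_force: [0.0, 0.8, -0.2]
gripper_width: 0.0765
finger_force: 0.0
turn [ 0.01 -0.01 -0.  ] q [-0.5   0.19  1.69  0.    1.27 -1.92] t 7.4
pt [ 0.579 -0.192  0.2  ] shift [-0.   -0.03 -0.07]
pt [ 0.579 -0.192  0.027] shift [-0.01 -0.03  4.26]
```

Descend, grip and lift.

```bash
python3 -m creep '[[0,0,0,0,0,1,0.9],[0,0,0,0,0,2,0.9],[0,0,0,0,0,3,0.9],[0,0,0,0,0,3.8,0.9],[0,0,0,0,0,4.25,0.9],[0,0,0,0,0,4.25,0.9],[0,0,0,0,0,4.25,0],[0,0,0,0,0,4.25,0],[0,0,0,0,0,4.25,0],[0,0,0,0,0,4.25,0],[0,0,0,0,0,4.25,0]]'
python3 -m creep '[[0,0,0,0,0,0,0],[0,0,0,0,0,-0.6,0],[0,0,0,0,0,-1.2,0],[0,0,0,0,0,-1.8,0],[0,0,0,0,0,-2.4,0],[0,0,0,0,0,-3,0],[0,0,0,0,0,-3,0],[0,0,0,0,0,-3,0]]'
python3 - <<'E'
from h import *
p=cad(-.044,0,0)
plan(80.9,[p[0],p[1],.15],[p[0],p[1],.014])
E
```

```text
t: 8.5
eef_pos: [0.5807, -0.1926, 0.0297]
ee_rot: [[-0.987, 0.158, 0.003], [0.158, 0.987, -0.001], [-0.003, -0.001, -1.0]]
wrist_force: [-0.7, 2.0, 6.3]
gripper_width: 0.0577
finger_force: 64.7
t: 9.3
eef_pos: [0.5794, -0.1923, 0.1475]
ee_rot: [[-0.987, 0.159, 0.0], [0.159, 0.987, -0.0], [-0.0, -0.0, -1.0]]
wrist_force: [-0.0, -0.1, -0.9]
gripper_width: 0.0576
finger_force: 64.4
turn [-0.  0. -0.] q [-0.51  0.24  1.72 -0.    1.18 -1.92] t 9.3
pt [0.535 0.187 0.15 ] shift [ 2.61  9.17 -0.06]
pt [0.535 0.187 0.014] shift [2.61 9.17 3.34]
```

```bash
python3 -m creep '[[0,0,0,2.6,9.17,0,0],[0,0,0,2.6,9.17,0,0],[0,0,0,2.6,9.17,0,0],[0,0,0,2.6,9.17,0,0],[0,0,0,2.6,9.17,0,0],[0,0,0,2.6,9.17,0,0],[0,0,0,2.6,9.17,0,0],[0,0,0,2.6,9.17,0,0],[0,0,0,2.6,9.17,0,0],[0,0,0,2.6,9.17,0,0],[0,0,0,2.6,9.17,0,0],[0,0,0,2.6,9.17,0,0]]'
python3 - <<'E'
from h import *
p=cad(-.044,0,0)
plan(80.9,[p[0],p[1],.15],[p[0],p[1],.0155])
E
```

```text
t: 10.5
eef_pos: [0.5349, 0.1852, 0.1471]
ee_rot: [[-0.987, 0.16, -0.001], [0.16, 0.987, -0.0], [0.001, -0.0, -1.0]]
wrist_force: [0.7, 0.8, -0.9]
gripper_width: 0.0576
finger_force: 64.5
turn [-0.   -0.01 -0.02] q [ 0.13  0.14  1.84 -0.    1.16 -1.28] t 10.5
pt [0.535 0.187 0.15 ] shift [ 0.01  0.03 -0.07]
pt [0.535 0.187 0.016] shift [0.01 0.03 3.29]
```

```bash
python3 -m creep '[[0,0,0,0,0,1,0],[0,0,0,0,0,2,0],[0,0,0,0,0,2.8,0],[0,0,0,0,0,3.15,0],[0,0,0,0,0,3.28,0],[0,0,0,0,0,3.28,0],[0,0,0,0,0,3.28,0.85],[0,0,0,0,0,3.28,0.85],[0,0,0,0,0,3.28,0.85]]'
python3 -m creep '[[0,0,0,0,0,0,0.85],[0,0,0,0,0,-1,0.85],[0,0,0,0,0,-2,0.85],[0,0,0,0,0,-3,0.85],[0,0,0,0,0,-4,0.85],[0,0,0,0,0,-4.6,0.85],[0,0,0,0,0,-4.6,0.85],[0,0,0,0,0,-4.6,0.85]]'
python3 - <<'E'
from h import *
vision.snapshot("top")
for d in nets.outline_of("top","bottle0"): print(round(d["score"],2),np.round(d["bbox"]),fit("bottle",{"top":d["bbox"]}))
plan(80.9,[.447,-.1955,.2],[.447,-.1955,.04])
E
```

```text
t: 11.4
eef_pos: [0.5358, 0.1865, 0.0175]
ee_rot: [[-0.987, 0.159, 0.002], [0.159, 0.987, 0.0], [-0.002, 0.001, -1.0]]
wrist_force: [-0.2, -0.5, -0.7]
gripper_width: 0.0723
finger_force: 0.0
t: 12.2
eef_pos: [0.5348, 0.1864, 0.2004]
ee_rot: [[-0.987, 0.158, 0.0], [0.158, 0.987, 0.0], [-0.0, 0.0, -1.0]]
wrist_force: [-0.5, 0.3, -0.4]
gripper_width: 0.0725
finger_force: 0.0
0.91 [478. 303. 521. 336.] (array([ 0.4359819 , -0.28913129]), np.float64(1.2290303115613936))
0.86 [358. 231. 387. 264.] (array([ 0.56622367, -0.07052985]), np.float64(0.7554275897752472))
0.71 [481. 370. 521. 401.] (array([ 0.32526403, -0.28530356]), np.float64(1.2557133920740127))
0.69 [427. 298. 464. 327.] (array([ 0.44916404, -0.1955534 ]), np.float64(0.333672637876661))
0.67 [476. 170. 514. 210.] (array([ 0.66748674, -0.29390175]), np.float64(1.5861523175821044))
turn [-0.01 -0.03 -0.  ] q [ 0.14  0.08  1.8   0.    1.26 -1.28] t 12.3
pt [ 0.447 -0.196  0.2  ] shift [ 0.63 -9.77 -0.03]
pt [ 0.447 -0.196  0.04 ] shift [ 0.62 -9.76  3.97]
```

```bash
python3 -m creep '[[0,0,0,0.61,-9.76,0,0.85],[0,0,0,0.61,-9.76,0,0.85],[0,0,0,0.61,-9.76,0,0.85],[0,0,0,0.61,-9.76,0,0.85],[0,0,0,0.61,-9.76,0,0.85],[0,0,0,0.61,-9.76,0,0.85],[0,0,0,0.61,-9.76,0,0.85],[0,0,0,0.61,-9.76,0,0.85],[0,0,0,0.61,-9.76,0,0.85],[0,0,0,0.61,-9.76,0,0.85],[0,0,0,0.61,-9.76,0,0.85],[0,0,0,0.61,-9.76,0,0.85]]'
python3 -m creep '[[0,0,0,0,0,1,0.85],[0,0,0,0,0,2,0.85],[0,0,0,0,0,3,0.85],[0,0,0,0,0,4,0.85],[0,0,0,0,0,4,0.85],[0,0,0,0,0,4,0.85],[0,0,0,0,0,4,0],[0,0,0,0,0,4,0],[0,0,0,0,0,4,0],[0,0,0,0,0,4,0],[0,0,0,0,0,4,0],[0,0,0,0,0,4,0]]'
python3 -m creep '[[0,0,0,0,0,-1,0],[0,0,0,0,0,-2,0],[0,0,0,0,0,-3,0],[0,0,0,0,0,-4,0],[0,0,0,0,0,-4,0],[0,0,0,0,0,-4,0]]'
python3 - <<'E'
from h import *
cv2.imwrite("pics/s1.png",vision.snapshot("side"))
p=cad(.044,.08,0)
plan(80.9,[p[0],p[1],.2],[p[0],p[1],.047])
E
```

```text
t: 13.5
eef_pos: [0.449, -0.1939, 0.1998]
ee_rot: [[-0.988, 0.157, -0.001], [0.157, 0.988, 0.001], [0.001, 0.001, -1.0]]
wrist_force: [0.2, 0.1, -0.4]
gripper_width: 0.0726
finger_force: 0.0
t: 14.7
eef_pos: [0.4507, -0.1962, 0.0432]
ee_rot: [[-0.987, 0.159, 0.004], [0.159, 0.987, -0.002], [-0.004, -0.002, -1.0]]
wrist_force: [-1.1, 0.5, 7.2]
gripper_width: 0.0487
finger_force: 61.6
t: 15.3
eef_pos: [0.4494, -0.1955, 0.2022]
ee_rot: [[-0.987, 0.158, 0.003], [0.158, 0.987, -0.002], [-0.003, -0.002, -1.0]]
wrist_force: [0.0, -0.1, -2.8]
gripper_width: 0.0484
finger_force: 62.7
turn [ 0. -0. -0.] q [-0.64 -0.11  1.99  0.    1.26 -2.05] t 15.35
pt [0.634 0.252 0.2  ] shift [-2.810e+00  1.176e+01  1.000e-02]
pt [0.634 0.252 0.047] shift [-2.81 11.76  3.83]
```

View pics/s1.png

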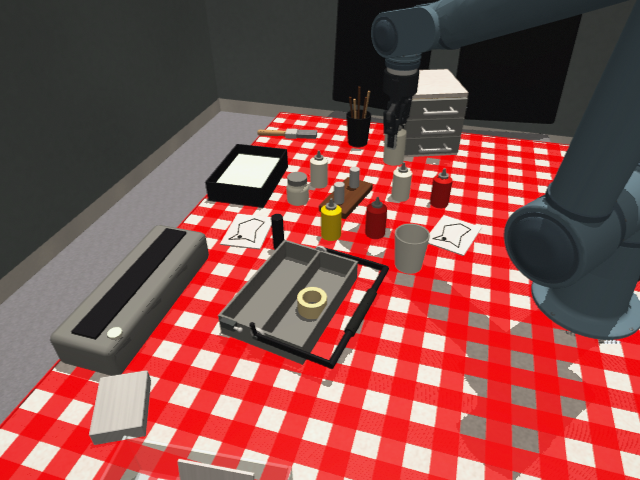

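The side view shows the bottle held upright at (395,145) and the roll flat in the roll bay at (312,302).

```bash
python3 -m creep '[[0,0,0,-2.81,11.76,0,0],[0,0,0,-2.81,11.76,0,0],[0,0,0,-2.81,11.76,0,0],[0,0,0,-2.81,11.76,0,0],[0,0,0,-2.81,11.76,0,0],[0,0,0,-2.81,11.76,0,0],[0,0,0,-2.81,11.76,0,0],[0,0,0,-2.81,11.76,0,0],[0,0,0,-2.81,11.76,0,0],[0,0,0,-2.81,11.76,0,0],[0,0,0,-2.81,11.76,0,0],[0,0,0,-2.81,11.76,0,0]]'
python3 -m creep '[[0,0,0,0,0,0,0],[0,0,0,0,0,0,0]]'
python3 - <<'E'
from h import *
p=cad(.044,.08,0)
plan(80.9,[p[0],p[1],.2],[p[0],p[1],.0495])
E
```

```text
t: 16.55
eef_pos: [0.6333, 0.2517, 0.1977]
ee_rot: [[-0.988, 0.157, -0.004], [0.157, 0.988, -0.001], [0.004, -0.002, -1.0]]
wrist_force: [-0.8, -0.2, -1.3]
gripper_width: 0.0485
finger_force: 63.0
t: 16.75
eef_pos: [0.6341, 0.2502, 0.1998]
ee_rot: [[-0.987, 0.16, -0.001], [0.16, 0.987, -0.0], [0.001, -0.001, -1.0]]
wrist_force: [0.4, -1.0, -1.2]
gripper_width: 0.0484
finger_force: 63.0
turn [-0.01 -0.01 -0.02] q [ 0.21  0.34  1.49 -0.    1.3  -1.2 ] t 16.75
pt [0.634 0.252 0.2  ] shift [ 0.    0.04 -0.  ]
pt [0.634 0.252 0.05 ] shift [0.   0.04 3.76]
```

```bash
python3 -m creep '[[0,0,0,0,0,1,0],[0,0,0,0,0,2,0],[0,0,0,0,0,3,0],[0,0,0,0,0,3.5,0],[0,0,0,0,0,3.7,0],[0,0,0,0,0,3.76,0],[0,0,0,0,0,3.76,0],[0,0,0,0,0,3.76,0.75],[0,0,0,0,0,3.76,0.75],[0,0,0,0,0,3.76,0.75]]'
python3 -m creep '[[0,0,0,0,0,0,0.75],[0,0,0,0,0,-1,0.75],[0,0,0,0,0,-2,0.75],[0,0,0,0,0,-3,0.75],[0,0,0,0,0,-4,0.85],[0,0,0,0,0,-4,0.85],[0,0,0,0,0,-4,0.85]]'
python3 - <<'E'
from h import *
vision.snapshot("top")
for d in nets.outline_of("top","bottle0"): print(round(d["score"],2),np.round(d["bbox"]),fit("bottle",{"top":d["bbox"]}))
plan(80.9,[.4345,-.290,.2],[.4345,-.290,.04])
E
```

```text
t: 17.75
eef_pos: [0.6352, 0.2516, 0.0512]
ee_rot: [[-0.987, 0.159, 0.002], [0.159, 0.987, 0.0], [-0.002, 0.001, -1.0]]
wrist_force: [0.1, -0.5, -0.3]
gripper_width: 0.064
finger_force: 0.0
t: 18.45
eef_pos: [0.6351, 0.2516, 0.2117]
ee_rot: [[-0.987, 0.158, 0.003], [0.158, 0.987, 0.001], [-0.003, 0.001, -1.0]]
wrist_force: [-0.0, 0.0, 0.1]
gripper_width: 0.0727
finger_force: 0.0
0.98 [481. 373. 522. 403.] (array([ 0.32160863, -0.28685159]), np.float64(1.524478735791497))
0.71 [316. 342. 363. 385.] (array([ 0.36084951, -0.00945756]), np.float64(7.602445264603603))
0.67 [475. 171. 513. 209.] (array([ 0.66690134, -0.29250762]), np.float64(0.8632604633786249))
0.65 [174. 198. 208. 232.] (array([0.63112288, 0.25290709]), np.float64(0.984676552417493))
0.56 [479. 306. 522. 334.] (array([ 0.43478526, -0.2905026 ]), np.float64(0.814080993952801))
turn [-0.01 -0.03 -0.  ] q [ 0.21  0.34  1.49  0.    1.32 -1.2 ] t 18.55
pt [ 0.434 -0.29   0.2  ] shift [  2.77 -14.15   0.23]
pt [ 0.434 -0.29   0.04 ] shift [  2.76 -14.14   4.23]
```

```bash
python3 -m creep '[[0,0,0,2.77,-14.15,0.2,0.85],[0,0,0,2.77,-14.15,0.2,0.85],[0,0,0,2.77,-14.15,0.2,0.85],[0,0,0,2.77,-14.15,0.2,0.85],[0,0,0,2.77,-14.15,0.2,0.85],[0,0,0,2.77,-14.15,0.2,0.85],[0,0,0,2.77,-14.15,0.2,0.85],[0,0,0,2.77,-14.15,0.2,0.85],[0,0,0,2.77,-14.15,0.2,0.85],[0,0,0,2.77,-14.15,0.2,0.85],[0,0,0,2.77,-14.15,0.2,0.85],[0,0,0,2.77,-14.15,0.2,0.85]]'
python3 -m creep '[[0,0,0,0,0,0,0.85],[0,0,0,0,0,0,0.85],[0,0,0,0,0,0,0.85]]'
python3 - <<'E'
from h import *
plan(80.9,[.4345,-.290,.2],[.4345,-.290,.04])
E
```

```text
t: 19.75
eef_pos: [0.4331, -0.2921, 0.2001]
ee_rot: [[-0.987, 0.162, -0.003], [0.162, 0.987, 0.002], [0.003, 0.001, -1.0]]
wrist_force: [-0.9, -1.1, 0.0]
gripper_width: 0.0727
finger_force: 0.0
t: 20.05
eef_pos: [0.4353, -0.2885, 0.201]
ee_rot: [[-0.988, 0.157, -0.001], [0.157, 0.988, 0.002], [0.002, 0.001, -1.0]]
wrist_force: [0.7, -0.8, 0.3]
gripper_width: 0.0727
finger_force: 0.0
turn [ 0.01 -0.01  0.01] q [-0.8  -0.02  1.91  0.    1.26 -2.22] t 20.05
pt [ 0.434 -0.29   0.2  ] shift [ 0.01 -0.04  0.03]
pt [ 0.434 -0.29   0.04 ] shift [ 0.01 -0.05  4.03]
```

```bash
python3 -m creep '[[0,0,0,0,0,1,0.85],[0,0,0,0,0,2,0.85],[0,0,0,0,0,3,0.85],[0,0,0,0,0,4,0.85],[0,0,0,0,0,4,0.85],[0,0,0,0,0,4,0.85],[0,0,0,0,0,4,0],[0,0,0,0,0,4,0],[0,0,0,0,0,4,0],[0,0,0,0,0,4,0],[0,0,0,0,0,4,0],[0,0,0,0,0,4,0]]'
python3 -m creep '[[0,0,0,0,0,-1,0],[0,0,0,0,0,-2,0],[0,0,0,0,0,-3,0],[0,0,0,0,0,-4,0],[0,0,0,0,0,-4,0],[0,0,0,0,0,-4,0],[0,0,0,0,0,-4,0]]'
python3 - <<'E'
from h import *
p=cad(.044,0,0)
plan(80.9,[p[0],p[1],.21])
E
```

```text
t: 21.25
eef_pos: [0.4372, -0.2914, 0.0452]
ee_rot: [[-0.987, 0.159, 0.004], [0.159, 0.987, -0.003], [-0.005, -0.003, -1.0]]
wrist_force: [0.7, 1.1, 7.0]
gripper_width: 0.0489
finger_force: 61.3
t: 21.95
eef_pos: [0.4346, -0.289, 0.2006]
ee_rot: [[-0.987, 0.159, -0.002], [0.159, 0.987, 0.002], [0.002, 0.002, -1.0]]
wrist_force: [-0.3, 0.1, -1.6]
gripper_width: 0.0487
finger_force: 63.2
turn [ 0.02 -0.02 -0.  ] q [-0.8  -0.02  1.91  0.    1.26 -2.22] t 21.95
pt [0.621 0.173 0.21 ] shift [-2.78 12.14 -0.22]
```

```bash
python3 -m creep '[[0,0,0,-2.78,12.14,-0.2,0],[0,0,0,-2.78,12.14,-0.2,0],[0,0,0,-2.78,12.14,-0.2,0],[0,0,0,-2.78,12.14,-0.2,0],[0,0,0,-2.78,12.14,-0.2,0],[0,0,0,-2.78,12.14,-0.2,0],[0,0,0,-2.78,12.14,-0.2,0],[0,0,0,-2.78,12.14,-0.2,0],[0,0,0,-2.78,12.14,-0.2,0],[0,0,0,-2.78,12.14,-0.2,0],[0,0,0,-2.78,12.14,-0.2,0],[0,0,0,-2.78,12.14,-0.2,0]]'
python3 -m creep '[[0,0,0,0,0,0,0],[0,0,0,0,0,0,0],[0,0,0,0,0,0,0]]'
python3 - <<'E'
from h import *
p=cad(.044,0,0)
plan(80.9,[p[0],p[1],.2],[p[0],p[1],.051])
E
```

```text
t: 23.15
eef_pos: [0.621, 0.1728, 0.2073]
ee_rot: [[-0.988, 0.157, -0.005], [0.157, 0.988, -0.001], [0.004, -0.002, -1.0]]
wrist_force: [-0.6, -1.0, -1.8]
gripper_width: 0.0484
finger_force: 63.7
t: 23.45
eef_pos: [0.6219, 0.1708, 0.2099]
ee_rot: [[-0.987, 0.16, -0.0], [0.16, 0.987, -0.0], [0.0, -0.0, -1.0]]
wrist_force: [-0.1, 0.1, -2.6]
gripper_width: 0.0483
finger_force: 63.7
turn [-0.   -0.   -0.02] q [ 0.09  0.25  1.59 -0.    1.3  -1.32] t 23.45
pt [0.621 0.173 0.2  ] shift [0.02 0.04 0.25]
pt [0.621 0.173 0.051] shift [0.02 0.04 3.97]
```

```bash
python3 -m creep '[[0,0,0,0,0,1,0],[0,0,0,0,0,2,0],[0,0,0,0,0,3,0],[0,0,0,0,0,3.6,0],[0,0,0,0,0,3.9,0],[0,0,0,0,0,3.98,0],[0,0,0,0,0,3.98,0],[0,0,0,0,0,3.98,0.75],[0,0,0,0,0,3.98,0.75],[0,0,0,0,0,3.98,0.75]]'
python3 -m creep '[[0,0,0,0,0,0,0.75],[0,0,0,0,0,-1,0.75],[0,0,0,0,0,-2,0.75],[0,0,0,0,0,-3,0.75],[0,0,0,0,0,-4,0.85],[0,0,0,0,0,-4,0.85],[0,0,0,0,0,-4,0.85]]'
python3 - <<'E'
from h import *
vision.snapshot("top")
for d in nets.outline_of("top","bottle0"): print(round(d["score"],2),np.round(d["bbox"]),fit("bottle",{"top":d["bbox"]}))
plan(80.9,[.667,-.2935,.2])
E
```

```text
t: 24.45
eef_pos: [0.6229, 0.1721, 0.052]
ee_rot: [[-0.987, 0.159, 0.002], [0.159, 0.987, 0.0], [-0.002, 0.001, -1.0]]
wrist_force: [0.0, 0.3, -0.4]
gripper_width: 0.0638
finger_force: 0.0
t: 25.15
eef_pos: [0.6228, 0.1721, 0.2124]
ee_rot: [[-0.987, 0.158, 0.003], [0.158, 0.987, 0.0], [-0.003, 0.001, -1.0]]
wrist_force: [-0.5, -0.6, -1.5]
gripper_width: 0.0729
finger_force: 0.0
0.98 [483. 368. 521. 401.] (array([ 0.32641025, -0.28659045]), np.float64(1.2788295747394258))
0.89 [477. 170. 514. 210.] (array([ 0.66755517, -0.29441864]), np.float64(1.4163713772431903))
0.83 [358. 229. 386. 267.] (array([ 0.56604794, -0.06952156]), np.float64(1.8894679829159946))
0.82 [376. 288. 412. 318.] (array([ 0.46681359, -0.10599704]), np.float64(0.793420255372737))
0.75 [233. 203. 251. 237.] (array([0.61987451, 0.15150755]), np.float64(6.575717593844342))
0.59 [174. 198. 183. 207.] (array([0.63633585, 0.25475132]), np.float64(17.07300882139101))
turn [-0.01 -0.02 -0.  ] q [ 0.09  0.25  1.59  0.    1.3  -1.32] t 25.25
pt [ 0.667 -0.294  0.2  ] shift [ -2.97 -11.31   0.23]
```

```bash
python3 -m creep '[[0,0,0,-2.95,-11.32,0.2,0.85],[0,0,0,-2.95,-11.32,0.2,0.85],[0,0,0,-2.95,-11.32,0.2,0.85],[0,0,0,-2.95,-11.32,0.2,0.85],[0,0,0,-2.95,-11.32,0.2,0.85],[0,0,0,-2.95,-11.32,0.2,0.85],[0,0,0,-2.95,-11.32,0.2,0.85],[0,0,0,-2.95,-11.32,0.2,0.85],[0,0,0,-2.95,-11.32,0.2,0.85],[0,0,0,-2.95,-11.32,0.2,0.85],[0,0,0,-2.95,-11.32,0.2,0.85],[0,0,0,-2.95,-11.32,0.2,0.85]]'
python3 -m creep '[[0,0,0,0,0,0,0.85],[0,0,0,0,0,0,0.85]]'
python3 - <<'E'
from h import *
plan(80.9,[.6665,-.294,.2],[.6665,-.294,.04])
E
```

```text
t: 26.45
eef_pos: [0.6663, -0.2927, 0.201]
ee_rot: [[-0.987, 0.158, -0.002], [0.158, 0.987, 0.002], [0.003, 0.002, -1.0]]
wrist_force: [-0.1, 1.0, 0.2]
gripper_width: 0.0727
finger_force: 0.0
t: 26.65
eef_pos: [0.667, -0.2919, 0.2028]
ee_rot: [[-0.988, 0.156, -0.0], [0.156, 0.988, 0.0], [0.0, 0.0, -1.0]]
wrist_force: [0.3, 0.4, 0.4]
gripper_width: 0.0728
finger_force: 0.0
turn [ 0.   -0.    0.02] q [-0.57  0.45  1.36  0.    1.34 -1.98] t 26.65
pt [ 0.666 -0.294  0.2  ] shift [ 0.01 -0.05  0.07]
pt [ 0.666 -0.294  0.04 ] shift [ 0.   -0.06  4.07]
```

```bash
python3 -m creep '[[0,0,0,0,-0.04,1,0.85],[0,0,0,0,-0.04,2,0.85],[0,0,0,0,-0.04,3,0.85],[0,0,0,0,-0.04,4.05,0.85],[0,0,0,0,-0.04,4.05,0.85],[0,0,0,0,-0.04,4.05,0.85],[0,0,0,0,-0.04,4.05,0],[0,0,0,0,-0.04,4.05,0],[0,0,0,0,-0.04,4.05,0],[0,0,0,0,-0.04,4.05,0],[0,0,0,0,-0.04,4.05,0],[0,0,0,0,-0.04,4.05,0]]'
python3 -m creep '[[0,0,0,0,0,-1,0],[0,0,0,0,0,-2,0],[0,0,0,0,0,-3,0],[0,0,0,0,0,-4,0],[0,0,0,0,0,-4,0],[0,0,0,0,0,-4,0],[0,0,0,0,0,-4,0]]'
python3 - <<'E'
from h import *
p=cad(.044,-.08,0)
plan(80.9,[p[0],p[1],.21])
E
```

```text
t: 27.85
eef_pos: [0.6679, -0.296, 0.0434]
ee_rot: [[-0.987, 0.159, 0.003], [0.159, 0.987, -0.001], [-0.003, -0.001, -1.0]]
wrist_force: [-0.3, 0.5, 5.8]
gripper_width: 0.0483
finger_force: 62.4
t: 28.55
eef_pos: [0.6654, -0.2946, 0.1981]
ee_rot: [[-0.987, 0.159, -0.004], [0.159, 0.987, 0.002], [0.004, 0.002, -1.0]]
wrist_force: [0.2, -0.3, -2.2]
gripper_width: 0.0486
finger_force: 62.8
turn [ 0.02 -0.04 -0.  ] q [-0.57  0.45  1.36  0.    1.34 -1.98] t 28.55
pt [0.609 0.094 0.21 ] shift [ 2.94  9.36 -0.27]
```

```bash
python3 -m creep '[[0,0,0,2.94,9.36,-0.25,0],[0,0,0,2.94,9.36,-0.25,0],[0,0,0,2.94,9.36,-0.25,0],[0,0,0,2.94,9.36,-0.25,0],[0,0,0,2.94,9.36,-0.25,0],[0,0,0,2.94,9.36,-0.25,0],[0,0,0,2.94,9.36,-0.25,0],[0,0,0,2.94,9.36,-0.25,0],[0,0,0,2.94,9.36,-0.25,0],[0,0,0,2.94,9.36,-0.25,0],[0,0,0,2.94,9.36,-0.25,0],[0,0,0,2.94,9.36,-0.25,0]]'
python3 -m creep '[[0,0,0,0,0,0,0],[0,0,0,0,0,0,0],[0,0,0,0,0,0,0]]'
python3 - <<'E'
from h import *
p=cad(.044,-.08,0)
plan(80.9,[p[0],p[1],.2],[p[0],p[1],.0498])
E
```

```text
t: 29.75
eef_pos: [0.6098, 0.0916, 0.21]
ee_rot: [[-0.987, 0.16, -0.001], [0.16, 0.987, -0.0], [0.001, -0.0, -1.0]]
wrist_force: [0.3, 0.6, -1.5]
gripper_width: 0.0487
finger_force: 63.2
t: 30.05
eef_pos: [0.61, 0.0924, 0.2109]
ee_rot: [[-0.987, 0.159, 0.0], [0.159, 0.987, -0.0], [-0.0, -0.0, -1.0]]
wrist_force: [1.7, 0.1, -2.1]
gripper_width: 0.0485
finger_force: 63.2
turn [-0.    0.   -0.01] q [-0.03  0.19  1.66 -0.    1.29 -1.44] t 30.05
pt [0.609 0.094 0.2  ] shift [0.03 0.03 0.27]
pt [0.609 0.094 0.05 ] shift [0.03 0.03 4.03]
```

```bash
python3 -m creep '[[0,0,0,0,0,1,0],[0,0,0,0,0,2,0],[0,0,0,0,0,3,0],[0,0,0,0,0,3.6,0],[0,0,0,0,0,3.95,0],[0,0,0,0,0,4.02,0],[0,0,0,0,0,4.02,0],[0,0,0,0,0,4.02,0.75],[0,0,0,0,0,4.02,0.75],[0,0,0,0,0,4.02,0.75]]'
python3 -m creep '[[0,0,0,0,0,0,0.75],[0,0,0,0,0,-1,0.75],[0,0,0,0,0,-2,0.75],[0,0,0,0,0,-3,0.75],[0,0,0,0,0,-4,0.6],[0,0,0,0,-3,-4,0.6],[0,0,0,0,-6,-4,0.6],[0,0,0,0,-6,-4,0.6],[0,0,0,0,-6,-4,0.6],[0,0,0,0,-6,-4,0.6],[0,0,0,0,-6,-4,0.6],[0,0,0,0,-6,-4,0.6]]'
python3 - <<'E'
from h import *
s=vision.snapshot("side"); t=vision.snapshot("top")
cv2.imwrite("pics/c2.png",np.vstack([cv2.resize(t[150:350,100:370],None,fx=1.5,fy=1.5),cv2.resize(s[190:380,200:470],None,fx=1.5,fy=1.5)]))
cv2.imwrite("pics/t2.png",t)
E
```

```text
t: 31.05
eef_pos: [0.6108, 0.093, 0.0515]
ee_rot: [[-0.987, 0.158, 0.003], [0.158, 0.987, -0.0], [-0.003, 0.0, -1.0]]
wrist_force: [0.1, -0.4, -0.6]
gripper_width: 0.0642
finger_force: 0.0
t: 32.25
eef_pos: [0.5717, -0.1446, 0.2102]
ee_rot: [[-0.987, 0.16, 0.0], [0.16, 0.987, 0.0], [-0.0, 0.0, -1.0]]
wrist_force: [0.2, 0.1, -1.0]
gripper_width: 0.0515
finger_force: 0.0
```

View pics/c2.png

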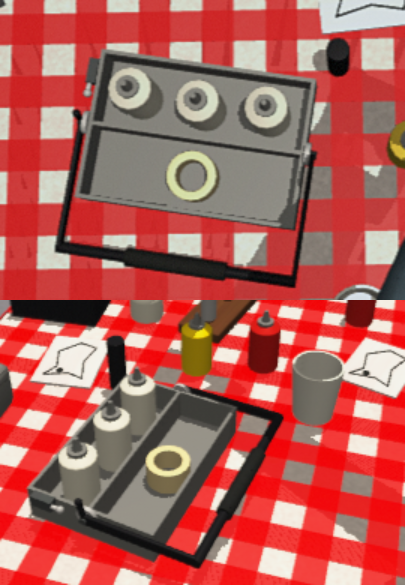

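View pics/t2.png

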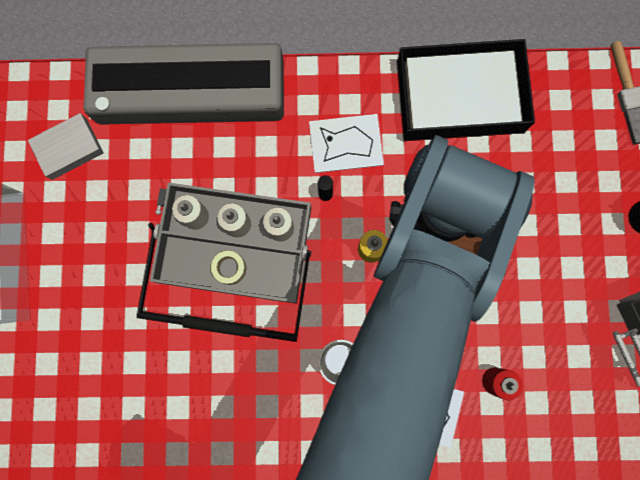

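Three bottles stand upright in the bottle bay (top px (186,210), (231,217) and (277,222)). The roll lies flat at (228,267) and the handle is down. Next is the handle swing.

Run:
```python
from h import *
print(back(217,325.5,.046), cad(-.15,0,.044))
p=cad(-.15,0,0)
plan(-9.1,[p[0],p[1],.2])
```

```text
[0.43351963 0.20386529 0.046     ] [0.42988734 0.20332001 0.044     ]
turn [  0.     0.   -14.99] q [-0.44  0.13  1.73  0.    1.28 -1.85] t 32.35
pt [0.43  0.203 0.2  ] shift [4.87 7.99 0.26]
```

```bash
python3 -m creep '[[0,0,15,4.9,8,0,0.5],[0,0,15,4.9,8,0,0.5],[0,0,15,4.9,8,0,0.5],[0,0,15,4.9,8,0,0.5],[0,0,15,4.9,8,0,0.5],[0,0,15,4.9,8,0,0.5],[0,0,15,4.9,8,0,0.5],[0,0,15,4.9,8,0,0.5],[0,0,15,4.9,8,0,0.5],[0,0,15,4.9,8,0,0.5],[0,0,15,4.9,8,0,0.5],[0,0,15,4.9,8,0,0.5]]'
python3 -m creep '[[0,0,0,0,0,0,0.5],[0,0,0,0,0,0,0.5],[0,0,0,0,0,0,0.5]]'
python3 - <<'E'
from h import *
p=cad(-.15,0,0)+[.002,0,0]
plan(-9.1,[p[0],p[1],.2],[p[0],p[1],.025])
E
```

```text
t: 33.55
eef_pos: [0.4283, 0.2043, 0.2101]
ee_rot: [[0.155, 0.988, 0.0], [0.988, -0.155, 0.0], [0.0, 0.0, -1.0]]
wrist_force: [-0.2, 0.1, -0.0]
gripper_width: 0.0426
finger_force: 0.0
t: 33.85
eef_pos: [0.4289, 0.2031, 0.2101]
ee_rot: [[0.157, 0.988, -0.0], [0.988, -0.157, 0.0], [0.0, -0.0, -1.0]]
wrist_force: [1.4, 0.5, -0.6]
gripper_width: 0.0429
finger_force: 0.0
turn [-0.   -0.    0.01] q [ 0.2  -0.16  2.01  0.    1.29  0.36] t 33.85
pt [0.432 0.203 0.2  ] shift [0.02 0.07 0.25]
pt [0.432 0.203 0.025] shift [0.02 0.07 4.63]
```

```bash
python3 -m creep '[[0,0,0,0,0.05,1,0.5],[0,0,0,0,0.05,2,0.5],[0,0,0,0,0.05,3,0.5],[0,0,0,0,0.05,4,0.5],[0,0,0,0,0.05,4.6,0.5],[0,0,0,0,0.05,4.6,0.5],[0,0,0,0,0.05,4.6,0],[0,0,0,0,0.05,4.6,0],[0,0,0,0,0.05,4.6,0],[0,0,0,0,0.05,4.6,0],[0,0,0,0,0.05,4.6,0]]'
```

```text
t: 34.95
eef_pos: [0.4334, 0.2027, 0.0281]
ee_rot: [[0.158, 0.987, 0.005], [0.987, -0.158, 0.0], [0.001, 0.005, -1.0]]
wrist_force: [4.4, -3.9, -0.4]
gripper_width: 0.0202
finger_force: 58.9
```

```bash
python3 -m creep '[[0,0,0,0,0.04,-0.56,0],[0,0,0,0,0.17,-1.11,0],[0,0,0,0,0.37,-1.63,0],[0,0,0,0,0.65,-2.12,0],[0,0,0,0,1.01,-2.56,0],[0,0,0,0,1.2,-2.75,0],[0,0,0,0,1.42,-2.94,0],[0,0,0,0,1.42,-2.94,0],[0,0,0,0,1.42,-2.94,0]]'
```

```text
t: 35.85
eef_pos: [0.4805, 0.195, 0.1454]
ee_rot: [[0.158, 0.987, -0.019], [0.987, -0.158, 0.001], [-0.002, -0.019, -1.0]]
wrist_force: [-27.8, -0.6, 24.2]
gripper_width: 0.0198
finger_force: 59.3
```

```bash
python3 -m creep '[[0,0,0,0,-0.08,-0.1,0],[0,0,0,0,-0.08,-0.1,0],[0,0,0,0,-0.08,-0.1,0]]'
```

```text
t: 36.15
eef_pos: [0.4823, 0.1947, 0.1478]
ee_rot: [[0.158, 0.987, -0.004], [0.987, -0.158, 0.001], [0.0, -0.004, -1.0]]
wrist_force: [-7.3, 1.5, 2.7]
gripper_width: 0.0198
finger_force: 61.6
```

```bash
python3 -m creep '[[0,0,0,0,0.32,-0.23,0],[0,0,0,0,0.65,-0.42,0],[0,0,0,0,1.0,-0.58,0],[0,0,0,0,1.37,-0.7,0],[0,0,0,0,1.75,-0.78,0],[0,0,0,0,1.95,-0.81,0],[0,0,0,0,2.14,-0.83,0],[0,0,0,0,2.14,-0.83,0]]'
```

```text
t: 36.95
eef_pos: [0.5735, 0.1812, 0.187]
ee_rot: [[0.159, 0.987, 0.013], [0.987, -0.159, 0.003], [0.005, 0.012, -1.0]]
wrist_force: [4.6, 12.5, 6.4]
gripper_width: 0.02
finger_force: 60.5
```

```bash
python3 -m creep '[[0,0,0,0,0.1,0,0],[0,0,0,0,0.1,0,0],[0,0,0,0,0.1,0,0.5],[0,0,0,0,0.1,0,0.5],[0,0,0,0,0.1,0,0.5],[0,0,0,0,0.1,0,0.5],[0,0,0,0,0.1,-0.5,0.5],[0,0,0,0,0.1,-1.2,0.5],[0,0,0,0,0.1,-2,0.5],[0,0,0,0,0.1,-2.5,0.5],[0,0,0,0,0.1,-2.5,0.5]]'
python3 -m creep '[[0,0,0,-2,-1,0,0.5],[0,0,0,-5,-2,0,0.5],[0,0,0,-5,-2,0,0.5],[0,0,0,-5,-2,0,0.5],[0,0,0,-5,-2,0,0.5],[0,0,0,-5,-2,0,0.5],[0,0,0,-5,-2,0,0.5],[0,0,0,-5,-2,0,0.5]]'
python3 - <<'E'
from h import *
s=vision.snapshot("side"); t=vision.snapshot("top")
cv2.imwrite("pics/c3.png",np.vstack([cv2.resize(t[150:350,100:370],None,fx=1.5,fy=1.5),cv2.resize(s[130:380,200:470],None,fx=1.2,fy=1.2)[:, :].copy() if 0 else cv2.resize(s[130:350,200:470],None,fx=1.5,fy=1.2)]))
for q in (1.45,1.53,1.571): print(q,proj(cad(-.15*np.cos(q),0,.044+.15*np.sin(q))),proj(cad(-.15*np.cos(q),0,.044+.15*np.sin(q)),"side"))
E
```

```text
t: 38.05
eef_pos: [0.574, 0.1802, 0.2845]
ee_rot: [[0.158, 0.987, 0.007], [0.987, -0.158, 0.001], [0.002, 0.006, -1.0]]
wrist_force: [0.6, -0.0, 0.6]
gripper_width: 0.0427
finger_force: 0.0
t: 38.85
eef_pos: [0.4618, -0.004, 0.2801]
ee_rot: [[0.157, 0.988, -0.001], [0.988, -0.157, 0.001], [0.0, -0.001, -1.0]]
wrist_force: [-0.2, 0.7, 1.0]
gripper_width: 0.0427
finger_force: 0.0
1.45 [[213.94678002 241.90829107]] [[298.72277224 232.31130323]]
1.53 [[215.12032846 234.18224892]] [[292.91382848 230.25132894]]
1.571 [[215.7682889  230.25197788]] [[289.95421897 229.36225243]]
```

View pics/c3.png

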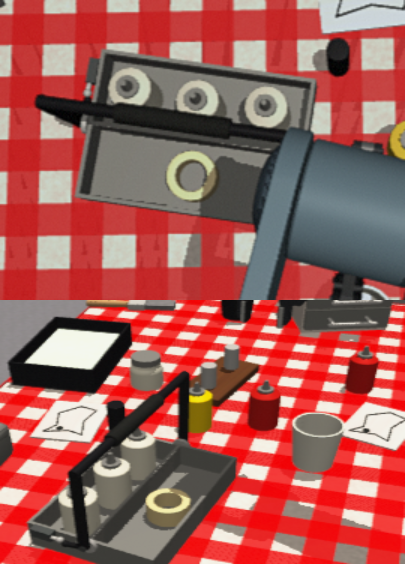

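The handle is home: the bar centre is at top px (220,230), against a predicted (216,230) when upright. All items are in their bays and the arm is clear.

```bash
python3 -m creep '[[0,0,0,0,0,0,0.5],[0,0,0,0,0,0,0.5],[0,0,0,0,0,0,0.5]]' && python3 -c "
from workcell import arm
print(arm.job_done())"
```

```text
t: 39.25
eef_pos: [0.4618, -0.0045, 0.2808]
ee_rot: [[0.158, 0.987, -0.0], [0.987, -0.158, 0.0], [0.0, -0.0, -1.0]]
wrist_force: [0.4, 0.1, 0.1]
gripper_width: 0.0425
finger_force: 0.0
the job is handed in; nothing more can be done
None
```

I packed the caddy and handed the job in after about 39 s of robot time: the handle was folded, the one roll present and the three white bottles were put in their bays, and the handle was swung back up into its upright detent; no verdict came back.

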